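# Clamp a bearing and click the check slide into its detent

### The arm

A 6-joint arm with a two-finger parallel gripper is mounted at the origin on a cart in front of the work surface, level with it; the furniture and walls round the work are solid. World frame = base frame: x ahead of the robot, y to its left, z up, the work surface at z = 0. Lengths are in mm, angles in rad, forces in N, time in s.
With the tool pointing down it reaches from about 275 to 975 mm from the base axis. Payload 8.4 kg.
Tool frame: the origin (TCP) lies at the very end of the fingers, on their centre line; the grasp point (between the pads) lies manip.grasp_offset behind it (manip.grasp_offset is the distance from the TCP to the grasp point, in mm); z points along the fingers, y is the line along which they close (so a half turn about z gives the same grasp; the last joint's range is limited). The gripper opens to 92 mm and grips with 3 to 60 N. Pads are 20 mm wide; open, the fingers measure 128 mm over their backs; the gripper's body (75 mm by 189 mm) begins 69 mm behind the grasp point.
Start: joints at [1.159, 0.353, 1.633, -0, 1.155, -0.002], TCP at [249.015, 573.253, 214.583] pointing down, gripper open.
Joint ranges: [-2.63, 2.63], [-0.92, 2.1], [0.06, 2.66], [-1.3, 4.44], [0, 2.69], [-3.02, 3.02]. Speed limits (rad/s): [2.22, 2.22, 2.79, 3.14, 3.14, 3.14].

### API

Orientations are given as a unit quaternion [x, y, z, w].
In Python, from bench import manip, get_image, camera_info, finder gives the robot as it stands.
- The arm moves only by the shell command python3 -m jog 'ROWS'. ROWS is JSON, a list of rows, each a list of 3 entries, a list of its own where there are three numbers: the finger opening in m, from 0 to 0.0919, then the shift along the tool's x, y, z in m, then the turn, a rotation vector about the tool's x, y, z in degrees. A call has exactly 5 rows; each row is the pose to reach, as a shift and turn from the pose commanded when the call began, along the tool's axes at that moment; what a row does not reach only later rows make up. A row lasts 1/12 s, in which the tool goes at most 41.7 mm and 7.16 degrees, less where a joint would pass 70% of its speed; a pose out of reach is approached as far as the arm can. A call with a gripper value outside its range is refused whole. The fingers move at their own pace and stop on an object; the grip force is fixed at half the most. Time passes only in rows, so rows that repeat a pose let the fingers close, or fill a call up. It gives the time, the measured TCP pose, the force, the opening and the grip force at its end, in the units of the state.
- manip.sense(): the state, without advancing time (a new reading comes with each control period).
- get_image(name): name is "side" or "top" or "wrist"; returns the picture (400x640x3 uint8, blue, green, red); there is no depth.
- camera_info(name): a dict with "intrinsics" (3x3 intrinsics, pixels), "world_to_cam" (4x4, takes a point from world to camera coordinates); the wrist camera has in their place "T_tool_cam" (4x4, takes a point from camera to tool coordinates, whose origin is the TCP and whose axes are the flange's). Camera axes: x right, y up, looking along -z (the intrinsics and any distortion apply to the point x, -y, -z); pixel columns grow to the right and rows downward; lengths in mm; the calibration is good to about 2 mm. A picture is of the moment at which its call begins: read the wrist's pose just before it. camera_info takes no time and is no camera call.
- manip.close_job(): hands the job in; it is judged then, once.
Trained networks look in the newest picture that a camera, given by its name, has taken for a name from the list of things; names that differ only in an ending like _2 or _b are one class to them, and where a whole thing is asked for, a point or a joint stands for the part that bears it (a point fixed in the world has none). Each returns a list of dicts, best first, with "score" (0 to 1); they miss things now and then, are a little off and sometimes report something else, mostly with a low value. They report only what shows in the picture. A call takes as long as a camera call. They do not tell look-alikes from the thing itself.
- finder.regions_of(name, camera): "region" (400x640 bool, what is visible of it) and "xy" ([column, row] as shares, 0 to 1, of the picture: columns of its width, rows of its height, amid what is visible of it).
- finder.place_of(name, camera): "xy" ([column, row] as shares, 0 to 1, of the picture: columns of its width, rows of its height: a listed point, or the origin of a listed thing).
The state is a dict: "time": time; "joint_pos": joint angles; "qvel": joint speeds; "joint_efforts": joint torques, N m; "tool_pos": TCP position; "orientation": TCP orientation; "wrist_force": force on the tool from outside, world axes, zero at the start; "torque": the same for the moment, N m; "width": finger opening in mm; "grip_force": force on a finger pad.
Only numpy, scipy, OpenCV 4.12 (cv2) and the standard library are available. Lean on these libraries where they do the work, as an engineer would, in place of code of your own. Each camera call takes 0.05 s, during which the arm holds its last target. There are 200 camera calls.

### The job

Swing the open toggle clamp over centre so that it snaps down onto the bearing lying in the nest of the slide. Then take the slide's upright black handle and slide it away from its end stop, clamp still shut, until you feel the spring ball drop into its notch, and finish while holding the handle with the slide resting in the notch: do not let go. Leave the oil bottle, the small tin and the wood block as they stand.

Things in the scene. Friction and masses are not known exactly. Their poses are not given: they have to be found in the camera images.
- fixture: Fixed check fixture: dark steel base plate 130 (x) x 330 (y) x 12 mm, two guide rods along y, aluminium end blocks (tops 30 mm up). Origin: centre of its underside, on the table. The slide travels to its +y; the shut clamp arm points to its +x. The aluminium slide plate, 112 x 170 x 14 mm, top 45 mm up, carries the handle and, 100 mm farther to +y, the nest with the clamp.
- stage (a joint): Position of the slide along fixture +y, m: 0 at its starting end stop, 0.12 at the other. Friction about 2 N. One notch, hidden under the slide and set differently each time, lies somewhere between 0.055 and 0.100. In the notch the slide resists about 10 to 12 N either way before it breaks out; the notch catches within about 4 mm and draws the slide true.
- ball (a joint): How far the spring ball in the middle of the fixture, under the slide, is pressed down, in m: about 0.0025 while it rides on the flat underside of the slide, about -0.0005 to 0 when it has dropped into the notch.
- handle: Upright black plastic handle on the slide, 30 mm (fixture x) x 18 mm (fixture y) x 58 mm high, on a 42 x 30 x 4 mm foot. Origin: centre of its underside, 45 mm above the table; z up; axes parallel to the fixture's. Its top is 103 mm above the table.
- handle_grip (a point): Centre of the grippable part of the handle, 89 mm above the table, 14 mm below the handle's top; nothing within 45 mm beside it above 60 mm height once the clamp is shut.
- clamp (a joint): Angle of the clamp arm, rad: 0 shut (level, pad on the bearing), about 1.95 open (leaning back to fixture -x past upright; the start). It swings in the fixture's x-z plane. Centre is 1.25: above it a spring pushes the arm open, below it the spring snaps the arm down and keeps it pressed on the bearing. Going over centre takes about 3 N at the cross bar towards fixture +x.
- clamp_bar (a point): Middle of the steel cross bar at the free end of the clamp arm: 12 mm thick, 50 mm long along fixture y, 95 mm from the hinge pin. The flat arm (14 mm wide, 10 mm thick) runs from it to the pin.
- clamp_pin (a point): The clamp's hinge pin, between two steel cheeks, 78 mm above the table; its axis is along fixture y. The cheeks reach 11 mm above it.
- pad: Round black rubber pad, 21 mm across, 8 mm thick, under the clamp arm 55 mm from the pin. Origin: centre of the face that meets the bearing.
- nest (a point): Where the bearing's centre lies when it sits in the nest, 50 mm above the table (nest floor 45 mm). The nest is a dark ring of low walls 6 mm high round the bearing on the slide.
- part_c (a point): Centre of the loose steel ball bearing, 35 mm across, 11 mm thick, lying flat in the nest. It stays there.
- bottle: Yellow oil bottle with red spout, 46 mm across, 135 mm high, standing behind the fixture; bystander. Origin: centre of its underside.
- tin: Small round tin with grey lid, 65 mm across, 41 mm high, standing between the fixture and the robot; bystander. Origin: centre of its underside.
- block: Pine block 45 x 90 x 30 mm lying behind the fixture; bystander. Origin: centre of its underside.
- part: The same bearing; origin at the centre of its underside.
Mind the look-alikes: they are no part of the job. What is shaped like the part but blue or pink is not meant.

How it is judged:
By the outcome, as a careful person would: the job done as asked, in the order asked, and still so for the second after the job is handed in, while the arm keeps its last pose, push and grip.
It also fails if it takes over 58 s, if anything falls off the work surface, if the arm or the gripper's body presses on something with over 40 N, if the wrist force passes 120 N, or if a joint passes its speed limit or range.

## Working session

There is one attempt and no reset: what is moved stays moved. The work goes in short steps, Python scripts to look and compute and a shell command to move; the robot and the scene stay as the last step left them, time stands still between calls to the robot, and variables do not carry over. Pictures are saved under pics/ and viewed, at most 10 in all, crops included, and the job is handed in when it is done.

```bash
mkdir -p pics
cat > h.py <<'E'
import numpy as np, cv2
from bench import manip, get_image, camera_info, finder
from scipy.spatial.transform import Rotation as R
def ray(cam,u,v,s=None):
    ci=camera_info(cam); K=np.array(ci["intrinsics"])
    d=ci.get("distortion"); 
    p=cv2.undistortPoints(np.array([[[u,v]]],float),K,None if d is None else np.array(d,float))[0,0]
    dc=np.array([p[0],-p[1],-1.])
    if cam=="wrist":
        T=np.eye(4);T[:3,:3]=R.from_quat(s["orientation"]).as_matrix();T[:3,3]=s["tool_pos"]
        M=T@np.array(ci["T_tool_cam"])
    else: M=np.linalg.inv(np.array(ci["world_to_cam"]))
    return M[:3,3],M[:3,:3]@dc
def atz(cam,uv,z,s=None):
    o,d=ray(cam,*uv,s); return o+d*(z-o[2])/d[2]
def tri(rays):
    A=0;b=0
    for o,d in rays:
        d=d/np.linalg.norm(d);P=np.eye(3)-np.outer(d,d);A=A+P;b=b+P@o
    return np.linalg.solve(A,b)
E
python3 - <<'E'
from h import *
s=manip.sense();print(s["time"],s["tool_pos"],s["orientation"],manip.grasp_offset)
for c in("top","side"):
    im=get_image(c);cv2.imwrite(f"pics/{c}0.png",im)
    print(c,{k:(np.shape(v)) for k,v in camera_info(c).items()})
    for n in("clamp_bar","clamp_pin","handle_grip","handle","nest","fixture"):
        for r in finder.place_of(n,c)[:2]: print(n,c,round(r["score"],2),np.round(np.array(r["xy"])*[640,400],1))
E
```

```text
0.0 [248.82524565 572.820273   213.89104173] [ 2.03474980e-01  9.79079920e-01 -6.51481971e-04 -1.36882162e-04] 18.700000000000003
top {'intrinsics': (3, 3), 'world_to_cam': (4, 4)}
clamp_bar top 0.67 [332.5 238.6]
clamp_bar top 0.42 [362.5 202.1]
clamp_pin top 0.66 [324.  226.1]
handle_grip top 0.66 [326.8 224.9]
handle_grip top 0.64 [370.7 197.3]
handle top 0.78 [365.9 201.5]
handle top 0.67 [324.4 201.2]
nest top 0.96 [321.4 201.2]
fixture top 0.59 [313.5 215.7]
side {'intrinsics': (3, 3), 'world_to_cam': (4, 4)}
clamp_bar side 0.62 [267.4 190.6]
clamp_pin side 0.91 [285.9 221.5]
handle_grip side 0.68 [331.5 236.5]
handle_grip side 0.35 [323.2 201.7]
handle side 0.96 [330.  254.3]
nest side 0.69 [311.8 219.1]
nest side 0.51 [332.7 254.1]
fixture side 0.88 [299.4 242.9]
fixture side 0.43 [284.6 221. ]
```

Run:
```python
import cv2
for c,(x0,x1,y0,y1) in {"top":(220,480,120,315),"side":(180,440,120,315)}.items():
    im=cv2.imread(f"pics/{c}0.png")[y0:y1,x0:x1]
    cv2.imwrite(f"pics/{c}0c.png",cv2.resize(im,None,fx=3,fy=3,interpolation=cv2.INTER_CUBIC))
```

```text
(no output)
```

View pics/top0c.png

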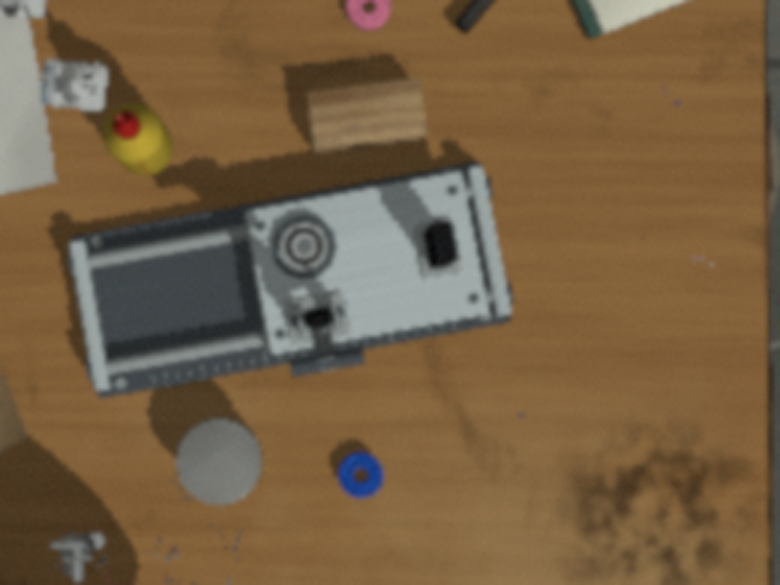

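View pics/side0c.png

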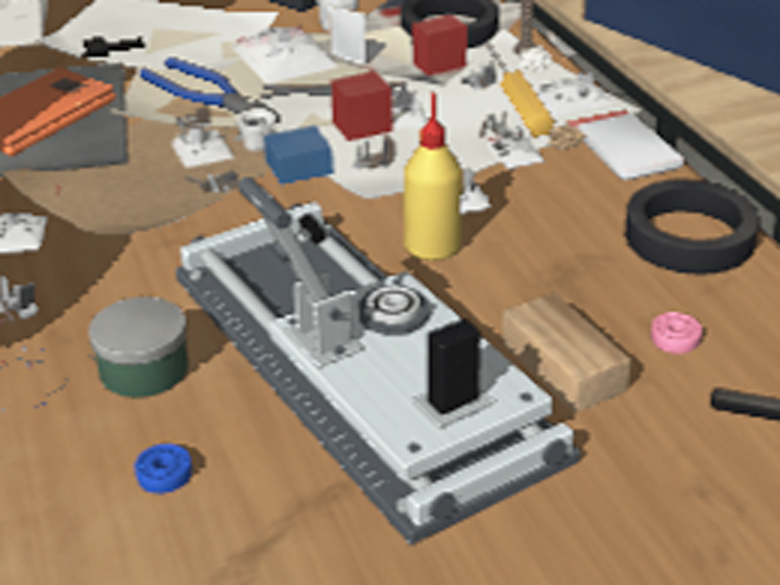

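The top crop shows the handle top at full-image (367,199), the bearing at (321,202) in its ring, and the clamp bar near (329,240), leaning toward the robot. In the side view the bar is at about (268,187). The blue ring at top (340,278) and the pink ring at (343,123) are look-alikes. The grey metal bearing in the nest is the one meant, and I don't need to touch it.

Run:
```python
from h import *
f=lambda x,y,ox,oy:(ox+x/3,oy+y/3)
print("bearing",atz("top",f(304,245,220,120),56))
print("handle top",atz("top",f(440,229,220,120),103), "foot",atz("top",f(440,262,220,120),49))
print("side handle top",atz("side",f(454,334,180,120),103))
print("bearing side",atz("side",f(393,302,180,120),56))
print("bar",tri([ray("top",332.5,238.6),ray("side",268,187)]))
print("pin",tri([ray("top",324,226.1),ray("side",285.9,221.5)]), atz("side",(285.9,221.5),78))
a=atz("top",f(70,243,220,120),30);b=atz("top",f(484,165,220,120),30)
c=atz("top",f(105,392,220,120),30);d=atz("top",f(510,318,220,120),30)
print(a,b,c,d,[np.degrees(np.arctan2(-(p-q)[0],(p-q)[1])) for p,q in((a,b),(c,d))])
s=manip.sense();print(R.from_quat(s["orientation"]).as_matrix().round(3))
print(camera_info("top")["world_to_cam"])
```

```text
bearing [551.9869842  -42.30048305  56.        ]
handle top [ 560.95083549 -140.97780382  103.        ] foot [ 541.21435445 -145.95641439   49.        ]
side handle top [ 552.82728136 -148.86294666  103.        ]
bearing side [552.75126556 -45.38325239  56.        ]
bar [465.79711013 -66.47380294 169.68662042]
pin [497.22758168 -49.56069766  72.14643563] [496.2777832  -57.45063378  78.        ]
[553.06778454 139.78494125  30.        ] [ 618.98919718 -181.26134207   30.        ] [438.26432432 109.36655202  30.        ] [ 500.21049546 -201.93569364   30.        ] [np.float64(11.603437807075485), np.float64(11.25430296926271)]
[[-0.917  0.398  0.   ]
 [ 0.398  0.917  0.   ]
 [-0.     0.    -1.   ]]
[[ 1.62716498e-02 -9.99817360e-01 -1.00239897e-02 -4.59434751e+01]
 [ 9.96394956e-01  1.53794973e-02  8.34299922e-02 -5.48109655e+02]
 [-8.32605906e-02 -1.13453964e-02  9.96463224e-01 -1.09116050e+03]
 [ 0.00000000e+00  0.00000000e+00  0.00000000e+00  1.00000000e+00]]
```

```bash
cat >> h.py <<'E'
def go(p,yaw=101.4):
    s=manip.sense();M=R.from_quat(s["orientation"]).as_matrix()
    Y=np.radians(yaw);y=np.array([np.cos(Y),np.sin(Y),0]);z=np.array([0,0,-1.]);T=np.c_[np.cross(y,z),y,z]
    print("t",s["time"],"pos",s["tool_pos"].round(1),"F",s["wrist_force"].round(1),"shift",((M.T@(np.array(p)-s["tool_pos"]))/1000).round(4),"turn",np.degrees(R.from_matrix(M.T@T).as_rotvec()).round(2),"w",s["width"])
E
python3 -m jog '[[0,[-0.409,-0.525,0],[0,0,-34.9]],[0,[-0.409,-0.525,0],[0,0,-34.9]],[0,[-0.409,-0.525,0],[0,0,-34.9]],[0,[-0.409,-0.525,0],[0,0,-34.9]],[0,[-0.409,-0.525,0],[0,0,-34.9]]]'
python3 -c "
from h import *
go([415,-72,214])"
```

```text
time: 1.12
tool_pos: [300.9, 370.1, 214.6]
orientation: [-0.103, 0.995, 0.0, 0.0]
wrist_force: [1.2, -0.9, 0.0]
width: 60.7
grip_force: 0.0
t 1.1167 pos [300.9 370.1 214.6] F [ 1.2 -0.9  0. ] shift [-0.0211 -0.4561  0.0005] turn [0.01 0.02 0.42] w 60.74199968641252
```

```bash
python3 -m jog '[[0,[-0.002,-0.040,0],[0,0,0.4]],[0,[-0.004,-0.080,0],[0,0,0.4]],[0,[-0.006,-0.120,0],[0,0,0.4]],[0,[-0.008,-0.160,0],[0,0,0.4]],[0,[-0.010,-0.200,0],[0,0,0.4]]]'
python3 -m jog '[[0,[-0.002,-0.040,0],[0,0,0]],[0,[-0.004,-0.080,0],[0,0,0]],[0,[-0.006,-0.120,0],[0,0,0]],[0,[-0.008,-0.160,0],[0,0,0]],[0,[-0.010,-0.200,0],[0,0,0]]]'
python3 -c "
from h import *
go([415,-72,150])"
```

```text
time: 1.53
tool_pos: [350.4, 176.1, 214.9]
orientation: [-0.096, 0.995, 0.0, 0.0]
wrist_force: [0.9, 0.6, 0.1]
width: 27.4
grip_force: 0.0
time: 1.95
tool_pos: [398.5, -18.6, 215.0]
orientation: [-0.096, 0.995, -0.0, 0.001]
wrist_force: [1.3, 0.6, 0.5]
width: 0.7
grip_force: 0.0
t 1.95 pos [398.5 -18.6 215. ] F [1.3 0.6 0.5] shift [-0.0059 -0.0555  0.0651] turn [-0.01  0.07 -0.38] w 0.6618753316143092
```

```bash
python3 -m jog '[[0,[-0.003,-0.030,0.015],[0,0,0]],[0,[-0.006,-0.055,0.035],[0,0,-0.4]],[0,[-0.006,-0.055,0.065],[0,0,-0.4]],[0,[-0.006,-0.055,0.065],[0,0,-0.4]],[0,[-0.006,-0.055,0.065],[0,0,-0.4]]]'
python3 - <<'E'
from h import *
go([500,-55,150])
t=get_image("top")[160:280,260:420];w=get_image("side")[140:260,200:360]
cv2.imwrite("pics/a.png",cv2.resize(np.hstack([t,w]),None,fx=2.5,fy=2.5,interpolation=cv2.INTER_CUBIC))
E
```

```text
time: 2.37
tool_pos: [413.4, -69.3, 148.9]
orientation: [-0.099, 0.995, 0.001, -0.002]
wrist_force: [1.3, -0.1, 1.4]
width: 0.4
grip_force: 0.0
t 2.3667 pos [413.4 -69.3 148.9] F [ 1.3 -0.1  1.4] shift [-0.0877 -0.003  -0.0014] turn [ 0.08 -0.19 -0.04] w 0.41706886229567497
```

View pics/a.png

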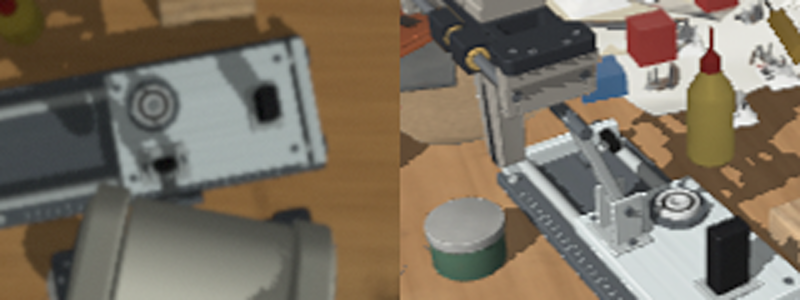

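The closed fingers stand on the robot side of the cross bar at bar height, so I push toward fixture +x.

```bash
python3 -m jog '[[0,[-0.012,0,0],[0,0,0]],[0,[-0.024,0,0],[0,0,0]],[0,[-0.036,0,0],[0,0,0]],[0,[-0.048,0,0],[0,0,0]],[0,[-0.060,0,0],[0,0,0]]]'
python3 -m jog '[[0,[-0.012,0,0],[0,0,0]],[0,[-0.024,0,0],[0,0,0]],[0,[-0.036,0,0],[0,0,0]],[0,[-0.048,0,0],[0,0,0]],[0,[-0.055,0,0],[0,0,0]]]'
python3 - <<'E'
from h import *
go([556,-146,180])
t=get_image("top")[160:280,260:420];w=get_image("side")[140:260,200:360]
cv2.imwrite("pics/b.png",cv2.resize(np.hstack([t,w]),None,fx=2.5,fy=2.5,interpolation=cv2.INTER_CUBIC))
E
```

```text
time: 2.88
tool_pos: [474.2, -57.0, 150.0]
orientation: [-0.1, 0.995, -0.0, -0.001]
wrist_force: [-4.8, -1.0, 5.1]
width: 0.5
grip_force: 2.6
time: 3.3
tool_pos: [529.8, -46.1, 149.6]
orientation: [-0.1, 0.995, -0.0, 0.001]
wrist_force: [-0.1, -0.7, -0.1]
width: 0.3
grip_force: 0.0
t 3.3 pos [529.8 -46.1 149.6] F [-0.1 -0.7 -0.1] shift [-0.0059 -0.1031 -0.0303] turn [-0.01  0.09  0.05] w 0.3312434477785821
```

View pics/b.png

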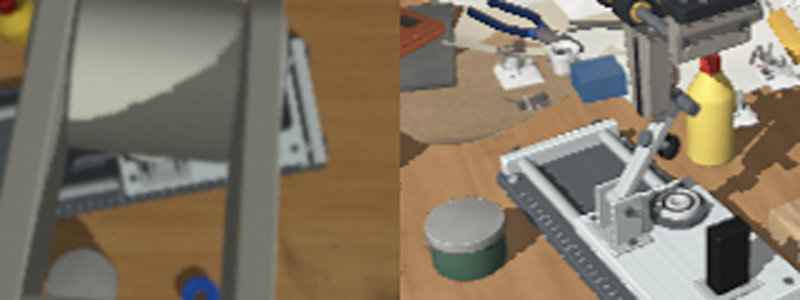

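The arm is past upright and in front of the fingers, and the contact force is gone, so it may still be falling. I push a little further and look again.

```bash
python3 -m jog '[[0,[-0.008,0,0],[0,0,0]],[0,[-0.016,0,0],[0,0,0]],[0,[-0.024,0,0],[0,0,0]],[0,[-0.024,0,0],[0,0,0]],[0,[-0.024,0,0],[0,0,0]]]'
python3 - <<'E'
from h import *
go([556,-146,180])
w=get_image("side")[140:260,200:360]
cv2.imwrite("pics/c.png",cv2.resize(w,None,fx=2.5,fy=2.5,interpolation=cv2.INTER_CUBIC))
for n in ("handle_grip","handle","clamp_bar"):
  for r in finder.place_of(n,"side")[:2]: print(n,round(r["score"],2),np.array(r["xy"])*[640,400],atz("side",np.array(r["xy"])*[640,400],{"handle":45,"handle_grip":89,"clamp_bar":78}[n]).round(1))
E
```

```text
time: 3.82
tool_pos: [551.5, -41.9, 149.6]
orientation: [-0.1, 0.995, -0.0, 0.0]
wrist_force: [-0.4, 0.2, -0.5]
width: 0.7
grip_force: 0.0
t 3.8167 pos [551.5 -41.9 149.6] F [-0.4  0.2 -0.5] shift [ 0.0162 -0.103  -0.0304] turn [-0.    0.02  0.03] w 0.6519689090890822
handle_grip 0.79 [331.392 235.32 ] [ 555.5 -143.2   89. ]
handle_grip 0.73 [309.184 221.72 ] [532.8 -89.1  89. ]
handle 0.62 [332.032 254.48 ] [ 556.3 -145.7   45. ]
clamp_bar 0.77 [321.728 198.4  ] [591.2  -8.6  78. ]
```

View pics/c.png

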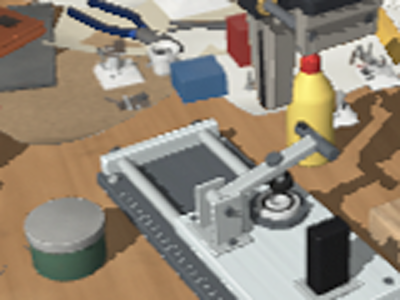

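The clamp arm is swinging down toward the bearing. I go above the handle at about (556,-145), open the fingers and let the clamp finish.

```bash
python3 -m jog '[[0.06,[0.0,-0.0,-0.030],[0,0,0]],[0.06,[0.008,-0.040,-0.030],[0,0,0]],[0.06,[0.016,-0.075,-0.030],[0,0,0]],[0.06,[0.016,-0.103,-0.030],[0,0,0]],[0.06,[0.016,-0.103,-0.030],[0,0,0]]]'
python3 -m jog '[[0.06,[0,0,0],[0,0,0]],[0.06,[0,0,0],[0,0,0]],[0.06,[0,0,0],[0,0,0]],[0.06,[0,0,0],[0,0,0]],[0.06,[0,0,0],[0,0,0]]]'
python3 - <<'E'
from h import *
s=manip.sense()
w=get_image("wrist");w2=get_image("side")
for n in ("handle_grip","handle"):
  for r in finder.place_of(n,"wrist")[:2]: print(n,round(r["score"],2),np.array(r["xy"])*[640,400],atz("wrist",np.array(r["xy"])*[640,400],{"handle":45,"handle_grip":89}[n],s).round(1))
go([556,-145,70])
cv2.imwrite("pics/d.png",np.hstack([cv2.resize(w,(480,300)),cv2.resize(w2[140:260,200:328],(320,300))]))
E
```

```text
time: 4.43
tool_pos: [556.3, -150.2, 180.1]
orientation: [-0.098, 0.995, -0.001, 0.001]
wrist_force: [0.5, 0.3, -0.0]
width: 31.6
grip_force: 0.0
time: 4.85
tool_pos: [555.6, -145.1, 179.6]
orientation: [-0.1, 0.995, 0.0, -0.0]
wrist_force: [0.5, -0.2, 0.5]
width: 60.0
grip_force: 0.0
handle_grip 0.75 [326.4  196.32] [ 553.9 -141.9   89. ]
handle 0.72 [324.288 185.6  ] [ 556.6 -142.9   45. ]
t 5.05 pos [ 555.8 -145.7  179.7] F [0.4 0.2 0.7] shift [-0.0004  0.0006  0.1097] turn [-0.    0.    0.06] w 59.841256138426466
```

View pics/d.png

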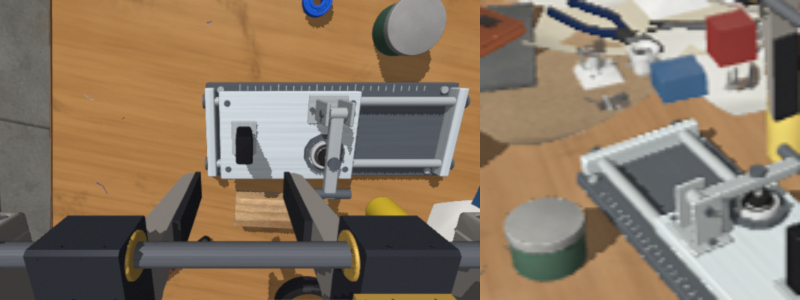

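Clamp arm is down over the bearing (side crop) and the handle lies between the fingers in the wrist view. I descend and grip.

```bash
python3 -m jog '[[0.06,[0,0.002,0.030],[0,0,0]],[0.06,[0,0.002,0.060],[0,0,0]],[0.06,[0,0.002,0.085],[0,0,0]],[0.06,[0,0.002,0.110],[0,0,0]],[0.06,[0,0.002,0.110],[0,0,0]]]'
python3 -m jog '[[0,[0,0,0],[0,0,0]],[0,[0,0,0],[0,0,0]],[0,[0,0,0],[0,0,0]],[0,[0,0,0],[0,0,0]],[0,[0,0,0],[0,0,0]]]'
python3 -m jog '[[0,[0,0,0],[0,0,0]],[0,[0,0,0],[0,0,0]],[0,[0,0,0],[0,0,0]],[0,[0,0,0],[0,0,0]],[0,[0,0,0],[0,0,0]]]'
python3 - <<'E'
from h import *
go([555,-145,70])
w2=get_image("side")[150:270,220:380]
cv2.imwrite("pics/e.png",cv2.resize(w2,None,fx=4,fy=4,interpolation=cv2.INTER_CUBIC))
E
```

```text
time: 5.47
tool_pos: [552.2, -143.2, 65.4]
orientation: [-0.1, 0.995, 0.001, -0.003]
wrist_force: [-2.0, 0.0, -0.5]
width: 59.6
grip_force: 0.0
time: 5.88
tool_pos: [556.1, -144.3, 70.9]
orientation: [-0.1, 0.995, -0.0, 0.001]
wrist_force: [0.6, -0.2, 0.1]
width: 28.9
grip_force: 0.0
time: 6.3
tool_pos: [555.5, -143.1, 70.3]
orientation: [-0.099, 0.995, 0.001, 0.0]
wrist_force: [-1.7, 6.2, 6.4]
width: 17.7
grip_force: 30.0
t 6.3 pos [ 555.5 -143.1   70.3] F [-1.7  6.2  6.4] shift [ 0.0009 -0.0018  0.0003] turn [ 0.07  0.04 -0.  ] w 17.68867818442437
```

View pics/e.png

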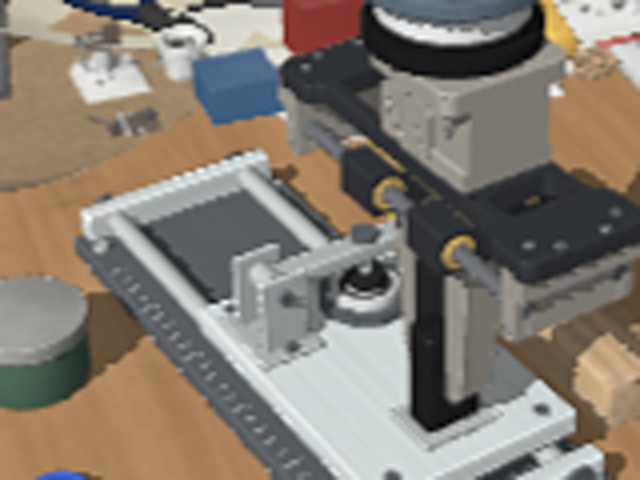

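Clamp level with the pad on the bearing, handle gripped. I slide along tool +y.

```bash
python3 -m jog '[[0,[0,0.008,0],[0,0,0]],[0,[0,0.018,0],[0,0,0]],[0,[0,0.028,0],[0,0,0]],[0,[0,0.038,0],[0,0,0]],[0,[0,0.046,0],[0,0,0]]]'
python3 -m jog '[[0,[0,0.001,0],[0,0,0]],[0,[0,0.002,0],[0,0,0]],[0,[0,0.002,0],[0,0,0]],[0,[0,0.003,0],[0,0,0]],[0,[0,0.003,0],[0,0,0]]]'
python3 -c "
from h import *
cat='''s=manip.sense();f=np.array([-.198,.980]);g=np.array([.98,.198]);d=s['tool_pos'][:2]-np.array([555.5,-143.1]);print('stage %.1f lat %.1f Fy %.1f Fx %.1f Fz %.1f w %.1f t %.2f'%(d@f,d@g,s['wrist_force'][:2]@f,s['wrist_force'][:2]@g,s['wrist_force'][2],s['width'],s['time']))'''
open('st.py','w').write('from h import *\n'+cat+'\n')"
python3 st.py
```

```text
time: 6.77
tool_pos: [546.7, -99.5, 70.4]
orientation: [-0.1, 0.995, -0.001, 0.001]
wrist_force: [-0.0, -7.7, 4.6]
width: 17.6
grip_force: 30.0
time: 7.18
tool_pos: [545.9, -96.1, 70.3]
orientation: [-0.1, 0.995, -0.0, 0.0]
wrist_force: [-1.4, -1.1, 5.5]
width: 17.6
grip_force: 30.0
stage 47.9 lat -0.1 Fy -0.8 Fx -1.6 Fz 5.5 w 17.6 t 7.18
```

```bash
for i in 1; do
python3 -m jog '[[0,[0,0.001,0],[0,0,0]],[0,[0,0.002,0],[0,0,0]],[0,[0,0.002,0],[0,0,0]],[0,[0,0.002,0],[0,0,0]],[0,[0,0.002,0],[0,0,0]]]' >/dev/null; python3 st.py
python3 -m jog '[[0,[0,0.001,0],[0,0,0]],[0,[0,0.002,0],[0,0,0]],[0,[0,0.002,0],[0,0,0]],[0,[0,0.002,0],[0,0,0]],[0,[0,0.002,0],[0,0,0]]]' >/dev/null; python3 st.py
python3 -m jog '[[0,[0,0.001,0],[0,0,0]],[0,[0,0.002,0],[0,0,0]],[0,[0,0.002,0],[0,0,0]],[0,[0,0.002,0],[0,0,0]],[0,[0,0.002,0],[0,0,0]]]' >/dev/null; python3 st.py
done
```

```text
stage 49.8 lat -0.1 Fy -1.7 Fx -1.6 Fz 6.3 w 17.9 t 7.60
stage 51.8 lat -0.1 Fy -1.6 Fx -1.0 Fz 6.4 w 17.8 t 8.02
stage 53.8 lat -0.1 Fy -0.7 Fx -1.2 Fz 6.8 w 18.0 t 8.43
```

```bash
python3 -m jog '[[0,[0,0.001,0],[0,0,0]],[0,[0,0.002,0],[0,0,0]],[0,[0,0.002,0],[0,0,0]],[0,[0,0.002,0],[0,0,0]],[0,[0,0.002,0],[0,0,0]]]' >/dev/null; python3 st.py
python3 -m jog '[[0,[0,0.001,0],[0,0,0]],[0,[0,0.002,0],[0,0,0]],[0,[0,0.002,0],[0,0,0]],[0,[0,0.002,0],[0,0,0]],[0,[0,0.002,0],[0,0,0]]]' >/dev/null; python3 st.py
python3 -m jog '[[0,[0,0.001,0],[0,0,0]],[0,[0,0.002,0],[0,0,0]],[0,[0,0.002,0],[0,0,0]],[0,[0,0.002,0],[0,0,0]],[0,[0,0.002,0],[0,0,0]]]' >/dev/null; python3 st.py
```

```text
stage 55.8 lat -0.1 Fy -1.5 Fx -2.2 Fz 6.5 w 17.8 t 8.85
stage 57.9 lat -0.1 Fy -1.3 Fx -1.7 Fz 5.4 w 17.8 t 9.27
stage 59.8 lat -0.1 Fy -1.6 Fx -2.0 Fz 6.3 w 17.8 t 9.68
```

```bash
python3 -m jog '[[0,[0,0.001,0],[0,0,0]],[0,[0,0.002,0],[0,0,0]],[0,[0,0.002,0],[0,0,0]],[0,[0,0.002,0],[0,0,0]],[0,[0,0.002,0],[0,0,0]]]' >/dev/null; python3 st.py
python3 -m jog '[[0,[0,0.001,0],[0,0,0]],[0,[0,0.002,0],[0,0,0]],[0,[0,0.002,0],[0,0,0]],[0,[0,0.002,0],[0,0,0]],[0,[0,0.002,0],[0,0,0]]]' >/dev/null; python3 st.py
python3 -m jog '[[0,[0,0.001,0],[0,0,0]],[0,[0,0.002,0],[0,0,0]],[0,[0,0.002,0],[0,0,0]],[0,[0,0.002,0],[0,0,0]],[0,[0,0.002,0],[0,0,0]]]' >/dev/null; python3 st.py
```

```text
stage 61.8 lat -0.1 Fy -2.3 Fx -2.0 Fz 6.6 w 18.1 t 10.10
stage 63.8 lat -0.1 Fy -2.9 Fx -1.0 Fz 5.7 w 17.7 t 10.52
stage 65.8 lat -0.1 Fy -2.5 Fx -1.5 Fz 6.4 w 18.1 t 10.93
```

```bash
python3 -m jog '[[0,[0,0.001,0],[0,0,0]],[0,[0,0.002,0],[0,0,0]],[0,[0,0.002,0],[0,0,0]],[0,[0,0.002,0],[0,0,0]],[0,[0,0.002,0],[0,0,0]]]' >/dev/null; python3 st.py
python3 -m jog '[[0,[0,0.001,0],[0,0,0]],[0,[0,0.002,0],[0,0,0]],[0,[0,0.002,0],[0,0,0]],[0,[0,0.002,0],[0,0,0]],[0,[0,0.002,0],[0,0,0]]]' >/dev/null; python3 st.py
python3 -m jog '[[0,[0,0.001,0],[0,0,0]],[0,[0,0.002,0],[0,0,0]],[0,[0,0.002,0],[0,0,0]],[0,[0,0.002,0],[0,0,0]],[0,[0,0.002,0],[0,0,0]]]' >/dev/null; python3 st.py
```

```text
stage 67.8 lat -0.1 Fy -0.9 Fx -1.7 Fz 7.0 w 17.7 t 11.35
stage 69.8 lat -0.1 Fy -1.5 Fx -2.1 Fz 6.4 w 17.7 t 11.77
stage 71.8 lat -0.1 Fy -1.6 Fx -1.6 Fz 6.4 w 17.9 t 12.18
```

```bash
python3 -m jog '[[0,[0,0.001,0],[0,0,0]],[0,[0,0.002,0],[0,0,0]],[0,[0,0.002,0],[0,0,0]],[0,[0,0.002,0],[0,0,0]],[0,[0,0.002,0],[0,0,0]]]' >/dev/null; python3 st.py
python3 -m jog '[[0,[0,0.001,0],[0,0,0]],[0,[0,0.002,0],[0,0,0]],[0,[0,0.002,0],[0,0,0]],[0,[0,0.002,0],[0,0,0]],[0,[0,0.002,0],[0,0,0]]]' >/dev/null; python3 st.py
python3 -m jog '[[0,[0,0.001,0],[0,0,0]],[0,[0,0.002,0],[0,0,0]],[0,[0,0.002,0],[0,0,0]],[0,[0,0.002,0],[0,0,0]],[0,[0,0.002,0],[0,0,0]]]' >/dev/null; python3 st.py
```

```text
stage 73.9 lat -0.1 Fy -1.7 Fx -1.4 Fz 7.2 w 18.0 t 12.60
stage 75.9 lat -0.1 Fy -1.4 Fx -2.1 Fz 6.8 w 17.8 t 13.02
stage 77.9 lat -0.1 Fy -1.2 Fx -1.6 Fz 6.9 w 17.7 t 13.43
```

```bash
python3 -m jog '[[0,[0,0.001,0],[0,0,0]],[0,[0,0.002,0],[0,0,0]],[0,[0,0.002,0],[0,0,0]],[0,[0,0.002,0],[0,0,0]],[0,[0,0.002,0],[0,0,0]]]' >/dev/null; python3 st.py
python3 -m jog '[[0,[0,0.001,0],[0,0,0]],[0,[0,0.002,0],[0,0,0]],[0,[0,0.002,0],[0,0,0]],[0,[0,0.002,0],[0,0,0]],[0,[0,0.002,0],[0,0,0]]]' >/dev/null; python3 st.py
python3 -m jog '[[0,[0,0.001,0],[0,0,0]],[0,[0,0.002,0],[0,0,0]],[0,[0,0.002,0],[0,0,0]],[0,[0,0.002,0],[0,0,0]],[0,[0,0.002,0],[0,0,0]]]' >/dev/null; python3 st.py
```

```text
stage 79.8 lat -0.2 Fy -0.8 Fx -1.6 Fz 6.7 w 17.7 t 13.85
stage 81.8 lat -0.1 Fy -2.4 Fx -2.3 Fz 6.3 w 17.7 t 14.27
stage 83.9 lat -0.1 Fy -2.0 Fx -2.9 Fz 6.0 w 18.1 t 14.68
```

```bash
python3 -m jog '[[0,[0,0.001,0],[0,0,0]],[0,[0,0.002,0],[0,0,0]],[0,[0,0.002,0],[0,0,0]],[0,[0,0.002,0],[0,0,0]],[0,[0,0.002,0],[0,0,0]]]' >/dev/null; python3 st.py
python3 -m jog '[[0,[0,0.001,0],[0,0,0]],[0,[0,0.002,0],[0,0,0]],[0,[0,0.002,0],[0,0,0]],[0,[0,0.002,0],[0,0,0]],[0,[0,0.002,0],[0,0,0]]]' >/dev/null; python3 st.py
python3 -m jog '[[0,[0,0.001,0],[0,0,0]],[0,[0,0.002,0],[0,0,0]],[0,[0,0.002,0],[0,0,0]],[0,[0,0.002,0],[0,0,0]],[0,[0,0.002,0],[0,0,0]]]' >/dev/null; python3 st.py
```

```text
stage 85.9 lat -0.1 Fy -1.4 Fx -2.2 Fz 6.6 w 18.0 t 15.10
stage 87.8 lat -0.1 Fy -1.1 Fx -2.3 Fz 7.3 w 18.0 t 15.52
stage 89.9 lat -0.2 Fy -0.7 Fx -1.2 Fz 6.3 w 18.2 t 15.93
```

```bash
python3 -m jog '[[0,[0,0.001,0],[0,0,0]],[0,[0,0.002,0],[0,0,0]],[0,[0,0.002,0],[0,0,0]],[0,[0,0.002,0],[0,0,0]],[0,[0,0.002,0],[0,0,0]]]' >/dev/null; python3 st.py
python3 -m jog '[[0,[0,0.001,0],[0,0,0]],[0,[0,0.002,0],[0,0,0]],[0,[0,0.002,0],[0,0,0]],[0,[0,0.002,0],[0,0,0]],[0,[0,0.002,0],[0,0,0]]]' >/dev/null; python3 st.py
python3 -m jog '[[0,[0,0.001,0],[0,0,0]],[0,[0,0.002,0],[0,0,0]],[0,[0,0.002,0],[0,0,0]],[0,[0,0.002,0],[0,0,0]],[0,[0,0.002,0],[0,0,0]]]' >/dev/null; python3 st.py
```

```text
stage 92.2 lat -0.1 Fy 0.9 Fx -1.0 Fz 6.9 w 17.8 t 16.35
stage 94.9 lat -0.2 Fy 4.8 Fx -1.5 Fz 8.4 w 17.6 t 16.77
stage 96.6 lat -0.1 Fy 3.0 Fx -1.6 Fz 6.4 w 17.8 t 17.18
```

The slide is now pulling forward, so the ball is dropping in. I take finer steps.

```bash
python3 -m jog '[[0,[0,0.0005,0],[0,0,0]],[0,[0,0.001,0],[0,0,0]],[0,[0,0.001,0],[0,0,0]],[0,[0,0.001,0],[0,0,0]],[0,[0,0.001,0],[0,0,0]]]' >/dev/null; python3 st.py
python3 -m jog '[[0,[0,0.0005,0],[0,0,0]],[0,[0,0.001,0],[0,0,0]],[0,[0,0.001,0],[0,0,0]],[0,[0,0.001,0],[0,0,0]],[0,[0,0.001,0],[0,0,0]]]' >/dev/null; python3 st.py
```

```text
stage 97.2 lat -0.2 Fy 1.0 Fx -1.3 Fz 6.5 w 17.9 t 17.60
stage 97.9 lat -0.2 Fy -1.6 Fx -2.0 Fz 6.5 w 17.8 t 18.02
```

```bash
python3 -m jog '[[0,[0,0.0005,0],[0,0,0]],[0,[0,0.001,0],[0,0,0]],[0,[0,0.001,0],[0,0,0]],[0,[0,0.001,0],[0,0,0]],[0,[0,0.001,0],[0,0,0]]]' >/dev/null; python3 st.py
python3 -m jog '[[0,[0,0.0005,0],[0,0,0]],[0,[0,0.001,0],[0,0,0]],[0,[0,0.001,0],[0,0,0]],[0,[0,0.001,0],[0,0,0]],[0,[0,0.001,0],[0,0,0]]]' >/dev/null; python3 st.py
```

```text
stage 98.5 lat -0.2 Fy -4.2 Fx -1.7 Fz 6.0 w 17.7 t 18.43
stage 99.0 lat -0.1 Fy -7.3 Fx -2.3 Fz 5.6 w 17.9 t 18.85
```

Resistance rises to 7 N past the notch, which confirms it. I back off 2 mm to the true centre and take a last look.

```bash
python3 -m jog '[[0,[0,-0.001,0],[0,0,0]],[0,[0,-0.002,0],[0,0,0]],[0,[0,-0.002,0],[0,0,0]],[0,[0,-0.002,0],[0,0,0]],[0,[0,-0.002,0],[0,0,0]]]' >/dev/null; python3 st.py
python3 - <<'E'
from h import *
w2=get_image("side")[130:270,200:380]
cv2.imwrite("pics/f.png",cv2.resize(w2,None,fx=4,fy=4,interpolation=cv2.INTER_CUBIC))
E
python3 st.py
```

```text
stage 97.9 lat -0.2 Fy -1.2 Fx -2.0 Fz 6.2 w 17.8 t 19.27
stage 97.9 lat -0.2 Fy -0.8 Fx -1.4 Fz 6.9 w 17.7 t 19.32
```

View pics/f.png

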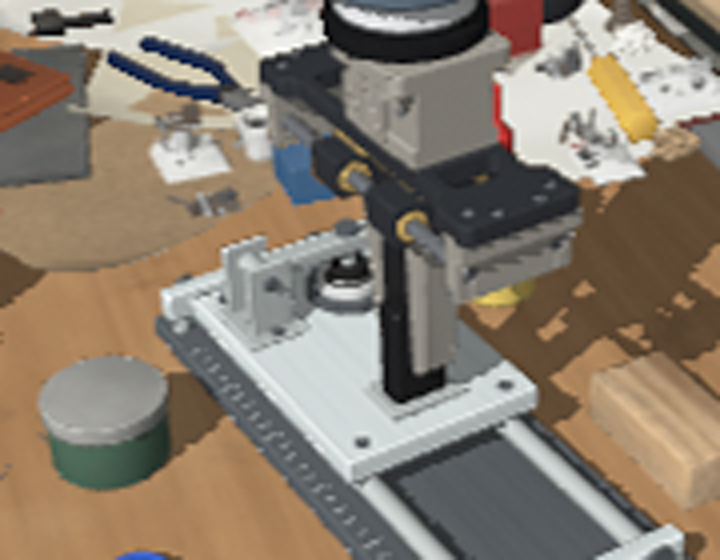

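The clamp is shut on the bearing, the handle is held, and the slide sits in the notch with almost no force on it. The tin and block are still standing where they were.

```bash
python3 -c "
from h import *
print(manip.close_job())"
```

```text
the job is handed in; nothing more can be done
None
```

The clamp is shut on the bearing, the slide is resting in its notch about 98 mm from the end stop (resistance rose to 7 N when I pushed past it), the gripper is still holding the handle, and the job was handed in at about 19 s.

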